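# Slide the thread tote over the step and home on the loading deck

### The arm

A 6-joint arm with a two-finger parallel gripper is mounted at the origin on the work surface. World frame = base frame: x ahead of the robot, y to its left, z up, the work surface at z = 0. Lengths are in m, angles in rad, forces in N, time in s.
With the tool pointing down it reaches from about 0.375 to 0.975 m from the base axis. Payload 3.8 kg.
Tool frame: the origin (TCP) lies at the very end of the fingers, on their centre line; the grasp point (between the pads) lies 19 mm behind it; z points along the fingers, y is the line along which they close (so a half turn about z gives the same grasp; the last joint's range is limited). The gripper opens to 85 mm and grips with 20 to 120 N. Pads are 22 mm wide; open, the fingers measure 114 mm over their backs; the gripper's body (76 mm by 85 mm) begins 54 mm behind the grasp point. The pads swing forward as they close: fully open they stand 13 mm farther back than shut.
Start: joints at [1.156, 0.264, 1.604, -0, 1.274, -0.037], TCP at [0.249, 0.627, 0.231] pointing down, gripper open.
Joint ranges: [-2.63, 2.63], [-0.94, 2.18], [0.31, 2.57], [-1.31, 4.45], [0, 2.66], [-2.55, 2.55]. Speed limits (rad/s): [2.57, 2.57, 3.14, 3.14, 3.14, 3.14].

### API

Orientations are given as a rotation vector (axis times angle).
In Python, from workcell import monitor, viewer, job gives the robot as it stands. The module is installed in compiled form; this text tells all that it offers.
- The arm moves only by the tool step_arm, never from a script. Its argument "series" is one flat list of numbers, 4 for each row, row after row: the shift along the tool's x, y, z in m, then the turn about the tool's z in rad. A call has 1 to 8 rows; each row is the pose to reach, as a shift and turn from the pose commanded when the call began, along the tool's axes at that moment; what a row does not reach only later rows make up. A row lasts 1/8 s, in which the tool goes at most 62.5 mm and 10.7 degrees, less where a joint would pass 70% of its speed; a pose out of reach is approached as far as the arm can. A call with a gripper value outside its range is refused whole. "gripper" is the opening, from 0 (shut) to 1 (fully open), set as the call begins (left out, the last holds). The fingers move at their own pace and stop on an object; "newtons" is the grip in N (left out, the last holds). Time passes only in rows, so rows that repeat a pose let the fingers close. It gives the time, the measured TCP pose, the force, the opening and the grip force at its end, in the units of the state.
- monitor.read_state(): the state, without advancing time (a new reading comes with each control period).
- viewer.read_camera(name): name is "side" or "top" or "wrist"; returns a dict with "image" (420x560x3 uint8, red, green, blue), "intrinsics" (3x3 intrinsics, pixels), "T" (4x4, takes a point from camera to world coordinates); the wrist camera has in their place "hand_eye" (4x4, takes a point from camera to tool coordinates, whose origin is the TCP and whose axes are the flange's). Camera axes: x right, y up, looking along -z (the intrinsics and any distortion apply to the point x, -y, -z); pixel columns grow to the right and rows downward; lengths in m; the calibration is good to about 2 mm. A picture is of the moment at which its call begins: read the wrist's pose just before it. There is no depth.
- job.finish_job(): hands the job in; it is judged then, once.
Trained networks look in a picture, given as the dict that the camera call returned (one of the last four; its "shot" number tells which), for a name from the list of things; names that differ only in an ending like _2 or _b are one class to them, and where a whole thing is asked for, a point or a joint stands for the part that bears it (a point fixed in the world has none). Each returns a list of dicts, best first, with "score" (0 to 1); they miss things now and then, are a little off and sometimes report something else, mostly with a low value. They report only what shows in the picture. A call takes as long as a camera call.
- viewer.boxes_of(picture, label): "extent" ([centre column, centre row, width, height] in pixels, round what is visible of it).
- viewer.spot_point(picture, label): "point" ([column, row] in pixels: a listed point, or the origin of a listed thing).
The state is a dict: "time": time; "q": joint angles; "joint_vel": joint speeds; "joint_torque": joint torques, N m; "tool_pos": TCP position; "tcp_rot": TCP orientation; "wrist_force": force on the tool from outside, world axes, zero at the start; "torque": the same for the moment, N m; "width": opening from 0.0 (shut) to 1.0 (fully open); "grip_force": force on a finger pad.
Only numpy, scipy, OpenCV 4.12 (cv2) and the standard library are available. Lean on these libraries where they do the work, as an engineer would, in place of code of your own. Each camera call takes 0.05 s, during which the arm holds its last target. There are 200 camera calls.

### The job

Using its bar, raise the front of the grey tote just enough to clear the step, and slide the tote from the green mat up onto the loading deck, its back end trailing and its underside riding over the step's edge: do not carry it, jam it against the step or topple the thread cones in it. Lay it flat between the blue rails, slide it up to the orange stop wherever that stands, and press it gently but firmly home for a moment so that the yellow button goes right in. Then let go, leaving the tote there with its cones upright, and leave everything else alone.

Things in the scene. Friction and masses are not known exactly. Their poses are not given: they have to be found in the camera images.
- tote: grey open plastic tote, 200 mm long (its y) x 150 mm wide (its x) x 60 mm high, walls 4 mm, inner floor 4 mm above its flat underside, with square bottom edges; empty about 0.45 kg, with its load about 0.63 kg, varying by a quarter. Origin: centre of its underside. Its +y end leads: that end carries the bar. It starts flat on the green mat, some 40 to 80 mm short of the step and up to about 0.12 rad askew
- tote_bar (a point): middle of the tote's steel bail bar, the place to grip: a round bar 14 mm thick, lying along the tote's x, 96 mm free between two black posts, its axis 100 mm above the tote's underside and 16 mm in from the outer face of its leading (+y) end; nothing but the end wall (rim at 60 mm) below it. The tote can pitch about the bar in a grip
- tote_lead (a point): middle of the bottom edge of the tote's leading (+y) end; axes as the tote
- tote_tail (a point): middle of the bottom edge of the tote's trailing (-y) end; axes as the tote
- mat: fixed green cutting mat with yellow lines, 220 mm (its x) x 330 mm (its y), 3 mm thick: the lower of the two surfaces. Origin: on its underside, at the middle of the edge that meets the deck; the mat runs from there to -y. z up
- dock: fixed aluminium loading deck, 240 mm wide (its x) x 400 mm long (its y), with a square 7 to 12 mm step up from the mat. Origin: on the top surface of the deck at the middle of its entry edge (yellow line); +y is the way the tote travels, so the deck runs from y = 0 to y = 0.40; z up. Two blue guide rails, 22 mm high, stand along it, 168 mm apart inside (9 mm to spare each side of the tote), from y = 40 mm to 310 mm, flaring at the entry
- stop_track: grey end block, 150 x 30 x 55 mm, fixed on the deck at its far end; same origin and axes as the dock. It carries the stop: an orange plate across the deck, 120 mm wide, 12 mm thick, from 3 to 47 mm above the deck, clamped on two steel rods. The stop is set anew each time: its face lies anywhere from 225 to 265 mm beyond the entry edge (dock y), and no reading gives where, so it must be found by sight or feel. It is rigid and does not yield
- button (a joint): yellow round presence button, 20 mm wide, in the middle of the orange stop's face, 25 mm above the deck: 0 when out, when it stands 8 mm proud of the face; 0.008 m when the tote's end is flat on the stop and has pressed it flush. Its spring is weak, under 0.6 N
- cone_red: red thread cone, 48 mm wide at its base, 94 mm high, about 60 g, standing loose on the tote's floor behind the bar. Origin: centre of its base; z is its axis
- cone_blue: blue thread cone, 48 mm wide at its base, 94 mm high, about 60 g, standing loose on the tote's floor behind the bar. Origin: centre of its base; z is its axis
- cone_white: white thread cone, 48 mm wide at its base, 94 mm high, about 60 g, standing loose on the tote's floor behind the bar. Origin: centre of its base; z is its axis
- cone_green: green thread cone, 48 mm wide, 94 mm high, standing on the table beside the mat; origin under its base. Not part of the job: leave it alone
- cone_orange: orange thread cone, 48 mm wide, 94 mm high, standing on the table beside the deck; origin under its base. Not part of the job: leave it alone
- glue_bottle: white bottle with a red cap, 52 mm wide, 130 mm high, standing beside the deck; origin under its base. Not part of the job: leave it alone
- weight: round steel pattern weight with a knob, 64 mm wide, 50 mm high, on the table on the robot's side of the mat; origin under its base. Not part of the job: leave it alone
- tape: yellow roll of tape lying flat, 90 mm wide, 24 mm high, on the robot's side of the deck; origin under its centre. Not part of the job: leave it alone
- mallet: hammer lying on the table, near the robot's left; origin under it. Not part of the job: leave it alone
- leather_stack: stack of brown leather squares, 110 x 100 mm, 40 mm high, on the table on the robot's side of the mat; origin under its centre. Not part of the job: leave it alone

How it is judged:
On the way, in this order (a step that is already met when the one before it is completed fails the run):
1. the tote's front rides on the deck while its back is still short of the step (y of tote_lead in the frame of dock above 0.05 m and y of tote_tail in the frame of dock below -0.005 m and z of tote_lead in the frame of dock above -0.002 m and contact force between tote and dock above 0.5 N), for 0.1 s.
2. the whole tote lies flat on the deck (y of tote_tail in the frame of dock above 0.004 m and angle between tote's own z axis and vertical below 0.03 rad and z of tote in the frame of dock below 0.004 m and contact force between tote and dock above 1 N), for 0.1 s.
3. the tote is pressed against the stop with more than 3 N, the button in (contact force between tote and stop_track above 3 N and value of joint button above 0.0055 m), for 0.2 s.
At the end, for the whole second after the job is handed in: tote at rest flat on the deck (0.02 rad, 3 mm), wholly past the step, within 14 mm of the middle and 0.06 rad of straight, its end on the stop with the button in by over 5.5 of 8 mm; its three cones upright in it (0.15 rad); let go (value of joint button above 0.0055 m and y of tote_tail in the frame of dock above 0.004 m and angle between tote's own z axis and vertical below 0.02 rad and z of tote in the frame of dock between -0.003 and 0.003 m and angle between the y axis of tote and the y axis of dock, either way round below 0.06 rad and x of tote in the frame of dock between -0.014 and 0.014 m and linear speed of tote below 0.01 m/s and angle between each of cone_red, cone_blue, cone_white's own z axis and vertical below 0.15 rad and z of each of cone_red, cone_blue, cone_white in the frame of tote below 0.02 m and horizontal distance between each of cone_red, cone_blue, cone_white and tote below 0.12 m); the robot touches nothing.
It fails at once if the tote is rammed against the stop with more than 25 N (contact force between tote and stop_track above 25 N).
It fails at once if the tote is jammed against the step, deck or rails with more than 30 N (contact force between tote and dock above 30 N).
It fails at once if the tote is carried (its trailing edge more than 20 mm above the deck) or tipped by more than 0.25 rad (z of tote_tail in the frame of dock above 0.02 m or angle between tote's own z axis and vertical above 0.25 rad).
It fails at once if a thread cone in the tote topples (0.5 rad) (angle between any of cone_red, cone_blue, cone_white's own z axis and vertical above 0.5 rad).
It fails at once if something that is not part of the job is moved by more than 30 mm (distance of any of cone_green, cone_orange, glue_bottle, weight, tape, mallet, leather_stack from where it was at the start of the episode above 0.03 m).
It also fails if it takes over 69 s, if anything falls off the work surface, if the arm or the gripper's body presses on something with over 40 N, if the wrist force passes 120 N, or if a joint passes its speed limit or range.

## Working session

There is one attempt and no reset: what is moved stays moved. The work goes in short steps, Python scripts to look and compute and a tool call to move; the robot and the scene stay as the last step left them, time stands still between calls to the robot, and variables do not carry over. Pictures are saved under pics/ and viewed, at most 10 in all, crops included, and the job is handed in when it is done.

Besides the shell and the picture viewer there is one more tool, called after "Call:" as name(argument=value, ...), one argument or row to a line, values as JSON. step_arm: Moves the arm, as the interface text tells. Its arguments: {"type":"object","properties":{"series":{"type":"array"},"gripper":{"type":"number"},"newtons":{"type":"number"}},"required":["series"]}

```bash
mkdir -p pics; cat > h.py <<'E'
import numpy as np, cv2
from workcell import monitor, viewer, job
from scipy.spatial.transform import Rotation as R
def state(): return monitor.read_state()
def ray(p,uv,T=None):
    if T is None: T=p["T"]
    K=np.array(p["intrinsics"]); T=np.array(T)
    d=np.linalg.solve(K,[uv[0],uv[1],1.0]); d=np.array([d[0],-d[1],-d[2]])
    return T[:3,3],T[:3,:3]@d
def at_z(p,uv,z,T=None):
    o,d=ray(p,uv,T); return o+d*(z-o[2])/d[2]
def proj(p,X,T=None):
    T=np.array(p["T"] if T is None else T); c=T[:3,:3].T@(np.array(X)-T[:3,3])
    q=np.array(p["intrinsics"])@np.array([c[0],-c[1],-c[2]]); return q[:2]/q[2]
def tri(rs):
    A=0;b=0
    for o,d in rs:
        d=d/np.linalg.norm(d);P=np.eye(3)-np.outer(d,d);A=A+P;b=b+P@o
    return np.linalg.solve(A,b)
def wristT(s,p):
    T=np.eye(4);T[:3,:3]=R.from_rotvec(s["tcp_rot"]).as_matrix();T[:3,3]=s["tool_pos"]
    return T@np.array(p["hand_eye"])
E
cat > a.py <<'E'
from h import *
np.set_printoptions(precision=4,suppress=True)
s=state();print({k:np.round(v,3) for k,v in s.items()})
P={n:viewer.read_camera(n) for n in("side","top")}
for n,p in P.items():
    cv2.imwrite(f"pics/{n}0.png",p["image"][:,:,::-1]); print(n,{k:v for k,v in p.items() if k not in("image","intrinsics","T")},p["intrinsics"],p["T"])
for l in("tote_bar","tote_lead","tote_tail","tote","mat","dock","button","stop_track","cone_red","cone_blue","cone_white","cone_orange","glue_bottle","cone_green"):
    r=[]
    for n,p in P.items():
        q=viewer.spot_point(p,l)
        if q: r.append(ray(p,q[0]["point"])); print(l,n,np.round(q[0]["point"],1),round(q[0]["score"],2))
    if len(r)==2: print("   tri",tri(r))
E
python3 a.py
```

```text
{'time': np.float64(0.0), 'q': array([ 1.156,  0.265,  1.605, -0.   ,  1.274, -0.037]), 'joint_vel': array([ 0.   , -0.   , -0.001,  0.   ,  0.002,  0.001]), 'joint_torque': array([ -0.   , -51.511, -36.731,  -0.   ,   0.013,  -0.   ]), 'tool_pos': array([0.249, 0.627, 0.23 ]), 'tcp_rot': array([-0.59 , -3.085,  0.003]), 'wrist_force': array([ 0.115, -0.798,  0.657]), 'torque': array([-0.009, -0.009, -0.003]), 'grip_force': np.float64(0.0), 'width': np.float64(1.004)}
side {'shot': 1} [[383.3437   0.     278.9977]
 [  0.     383.3437 212.4086]
 [  0.       0.       1.    ]] [[ 0.8039  0.3666 -0.4684  0.1109]
 [-0.5948  0.4883 -0.6386 -0.5217]
 [-0.0054  0.7919  0.6106  0.6416]
 [ 0.      0.      0.      1.    ]]
top {'shot': 2} [[527.6059   0.     276.3432]
 [  0.     527.6059 203.3246]
 [  0.       0.       1.    ]] [[ 0.0177  0.988  -0.1533  0.3225]
 [-0.9998  0.0167 -0.0075  0.0495]
 [-0.0049  0.1534  0.9882  1.611 ]
 [ 0.      0.      0.      1.    ]]
tote_bar side [331.6 242.5] 0.57
tote_bar top [338.9 205.6] 0.85
   tri [ 0.5476 -0.1159  0.112 ]
tote_lead side [324.6 270. ] 0.83
tote_lead top [323.9 209. ] 0.69
   tri [ 0.5581 -0.0858 -0.0014]
tote_tail side [397.5 324.1] 0.89
tote_tail top [390.4 203.7] 0.69
   tri [ 0.5744 -0.2872  0.0046]
tote side [359.2 291.8] 0.98
tote top [360.1 203.2] 0.78
   tri [ 0.5701 -0.1906  0.014 ]
mat side [313.5 257.7] 0.95
mat top [311.3 208. ] 0.68
   tri [ 0.559  -0.0461  0.0064]
dock side [313.5 254.7] 0.91
dock top [308.1 204.4] 0.86
   tri [ 0.5697 -0.0357  0.0022]Traceback (most recent call last):
  File "a.py", line 10, in <module>
    q=viewer.spot_point(p,l)
ValueError: it knows: cone_blue, cone_green, cone_orange, cone_red, cone_white, dock, glue_bottle, leather_stack, mallet, mat, stop_track, tape, tote, tote_bar, tote_lead, tote_tail, weight
```

View pics/top0.png

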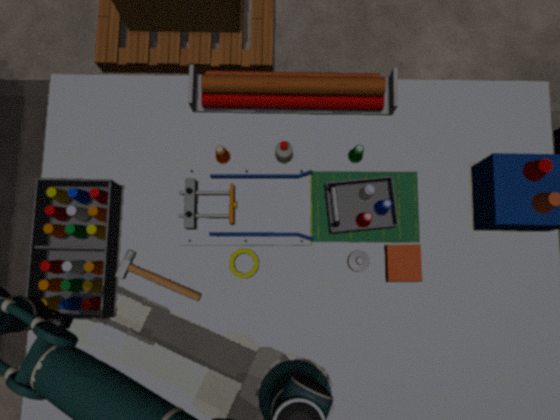

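View pics/side0.png

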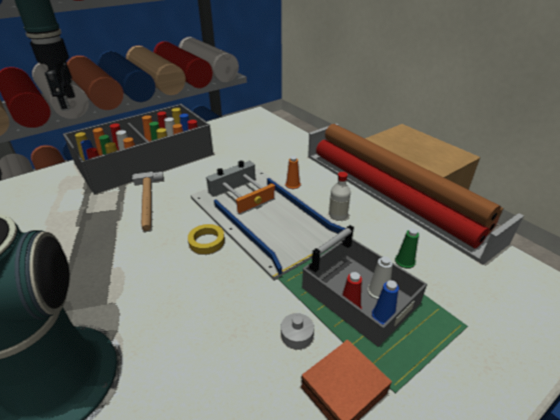

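```bash
cat > b.py <<'E'
from h import *
np.set_printoptions(precision=4,suppress=True)
p=viewer.read_camera("top"); im=p["image"]; 
c=cv2.resize(im[160:255,170:430,::-1],None,fx=3,fy=3,interpolation=cv2.INTER_CUBIC)
c=cv2.convertScaleAbs(c,alpha=1.6); cv2.imwrite("pics/topc.png",c)
hsv=cv2.cvtColor(im,cv2.COLOR_RGB2HSV)
H,S,V=[hsv[:,:,i].astype(int) for i in range(3)]
blue=(H>100)&(H<125)&(S>110)
for r0,r1 in((165,190),(225,250)):
    m=np.zeros_like(blue);m[r0:r1,205:300]=blue[r0:r1,205:300];v,u=np.nonzero(m)
    k=np.polyfit(u,v,1); a=at_z(p,(220,np.polyval(k,220)),.034);b=at_z(p,(295,np.polyval(k,295)),.034)
    print("rail",len(u),a,b,"dirang from +y",np.arctan2(-(a-b)[0],(a-b)[1]), "u range",u.min(),u.max())
org=(H>5)&(H<22)&(S>150); m=np.zeros_like(org);m[175:230,225:245]=org[175:230,225:245];v,u=np.nonzero(m)
print("orange",len(u),u.min(),u.max(),v.min(),v.max())
for w in (-8,8):
  pass
gr=(H>45)&(H<85)&(S>80);m=np.zeros_like(gr);m[165:250,305:425]=gr[165:250,305:425];v,u=np.nonzero(m)
c4=cv2.boxPoints(cv2.minAreaRect(np.c_[u,v].astype(np.float32)));print("mat",[list(at_z(p,q,.003)[:2].round(4)) for q in c4])
for l in("cone_red","cone_blue","cone_white","cone_orange","glue_bottle","cone_green","stop_track"):
    q=viewer.spot_point(p,l); q and print(l,at_z(p,q[0]["point"],.007 if l in("cone_red","cone_blue","cone_white") else 0))
E
python3 b.py
```

```text
rail 258 [0.6487 0.2349 0.034 ] [0.6525 0.0062 0.034 ] dirang from +y 0.01658428431780717 u range 211 299
rail 239 [0.4721 0.2289 0.034 ] [0.4748 0.004  0.034 ] dirang from +y 0.011879282914982829 u range 210 299
orange 145 229 234 184 223
mat [[np.float64(0.6724), np.float64(-0.0474)], [np.float64(0.6779), np.float64(-0.3768)], [np.float64(0.4631), np.float64(-0.3718)], [np.float64(0.4575), np.float64(-0.049)]]
cone_red [ 0.5341 -0.1896  0.007 ]
cone_blue [ 0.5684 -0.2598  0.007 ]
cone_white [ 0.5974 -0.2063  0.007 ]
cone_orange [0.7136 0.2327 0.    ]
glue_bottle [0.7267 0.043  0.    ]
cone_green [ 0.7274 -0.195   0.    ]
```

View pics/topc.png

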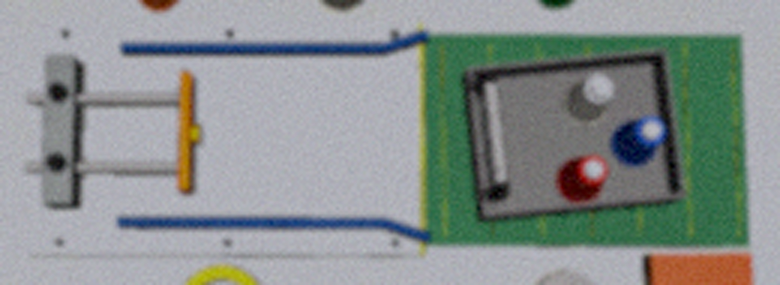

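```bash
cat >> h.py <<'E'
def shift(s,target,yang=None):
    """tool-axes shift to world target; yang: desired direction of tool y, angle from world +y (ccw)"""
    M=R.from_rotvec(s["tcp_rot"]).as_matrix(); d=M.T@(np.array(target)-s["tool_pos"])
    y=M[:,1]; cur=np.arctan2(-y[0],y[1]); out=[d.round(4)]
    if yang is not None: t=(yang-cur+np.pi/2)%np.pi-np.pi/2; out.append(round(-t,4))  # tool z down: turn sign flips
    return out,"yang now",round(cur,4)
E
python3 - <<'E'
from h import *
np.set_printoptions(precision=4,suppress=True)
p=viewer.read_camera("top")
a=at_z(p,(333.3,187.7),.103);b=at_z(p,(336.7,221.7),.103);m=(a+b)/2
print(a,b,m,"ang",np.arctan2(-(b-a)[1],-(b-a)[0]),"len",np.linalg.norm(a-b))
for uv in((327,183),(329.5,232.5),(390.5,178),(396,224.5)): print("rim",at_z(p,uv,.063))
print("face",at_z(p,(234.3,184),.06),at_z(p,(234.3,223),.06),"entry",at_z(p,(311,171),.013),at_z(p,(312,243),.013))
s=state();print(shift(s,[m[0],m[1],.23],0.06))
M=R.from_rotvec(s["tcp_rot"]).as_matrix();print(M)
E
```

```text
[ 0.6051 -0.1036  0.103 ] [ 0.5059 -0.1135  0.103 ] [ 0.5555 -0.1085  0.103 ] ang 0.09927812708362801 len 0.09972367029300598
rim [ 0.6266 -0.0888  0.063 ]
rim [ 0.4784 -0.0966  0.063 ]
rim [ 0.645  -0.2784  0.063 ]
rim [ 0.5054 -0.2924  0.063 ]
face [0.6195 0.1882 0.06  ] [0.5021 0.1847 0.06  ] entry [ 0.6734 -0.0437  0.013 ] [ 0.4506 -0.0484  0.013 ]
([array([-0.5564, -0.5709,  0.0013]), np.float64(-0.4379)], 'yang now', np.float64(-0.3779))
[[-0.9295  0.3689 -0.    ]
 [ 0.3689  0.9295  0.    ]
 [ 0.      0.     -1.    ]]
```

Call:
step_arm(
  series=[-0.06, -0.06, 0, -0.05, -0.09, -0.09, 0, -0.1, -0.13, -0.13, 0, -0.15, -0.17, -0.17, 0, -0.2, -0.21, -0.21, 0, -0.25, -0.25, -0.25, 0, -0.3, -0.29, -0.29, 0, -0.35, -0.33, -0.335, 0, -0.4],
  gripper=0.6,
  newtons=60,
)

```text
time: 2.15
tool_pos: [0.4328, 0.1928, 0.2317]
tcp_rot: [-0.038, 3.14, 0.001]
wrist_force: [1.3, 0.0, -0.8]
width: 0.6
grip_force: 0.0
```

```bash
python3 - <<'E'
from h import *
s=state(); print(s["time"],shift(s,[.5555,-.1085,.23],.085))
E
```

```text
2.15 ([array([-0.1153, -0.3042,  0.0018]), np.float64(-0.0606)], 'yang now', np.float64(0.0244))
```

Call:
step_arm(
  series=[-0.02, -0.05, 0, -0.02, -0.04, -0.1, 0, -0.04, -0.06, -0.15, 0, -0.06, -0.08, -0.2, 0, -0.06, -0.1, -0.26, 0, -0.06, -0.115, -0.304, 0, -0.06, -0.115, -0.304, 0, -0.06, -0.115, -0.304, 0, -0.06],
)

```text
time: 3.15
tool_pos: [0.5535, -0.1068, 0.2311]
tcp_rot: [0.128, -3.138, -0.001]
wrist_force: [-0.6, 0.8, -0.4]
width: 0.602
grip_force: 0.0
```

```bash
cat > w.py <<'E'
from h import *
import sys
np.set_printoptions(precision=4,suppress=True)
s=state(); p=viewer.read_camera("wrist"); T=wristT(s,p); print(s["time"],s["tool_pos"],s["wrist_force"])
cv2.imwrite(f"pics/{sys.argv[1]}.png",cv2.convertScaleAbs(p["image"][:,:,::-1],alpha=1.4)); np.savez("w.npz",K=p["intrinsics"],T=T)
print([k for k in p],p["intrinsics"],T)
for l,z in(("tote_bar",.103),("tote_lead",.003),("tote_tail",.003),("tote",.003),("dock",.013),("mat",0),("stop_track",.013)):
    q=viewer.spot_point(p,l)
    if q: print(l,np.round(q[0]["point"],1),round(q[0]["score"],2),at_z(p,q[0]["point"],z,T))
E
python3 w.py w1
```

```text
3.15 [ 0.5535 -0.1068  0.2311] [-0.5837  0.8066 -0.4102]
['image', 'intrinsics', 'hand_eye', 'shot'] [[289.1526   0.     281.961 ]
 [  0.     289.1526 203.7311]
 [  0.       0.       1.    ]] [[-0.082  -0.9518 -0.2955  0.477 ]
 [ 0.9966 -0.0778 -0.0261 -0.1132]
 [ 0.0019 -0.2966  0.955   0.3741]
 [ 0.      0.      0.      1.    ]]
tote_bar [284.3 200.2] 0.82 [ 0.5571 -0.1038  0.103 ]
tote_lead [293.7 179.8] 0.85 [ 0.5578 -0.0904  0.003 ]
tote_tail [142.5 181.1] 0.85 [ 0.5757 -0.2877  0.003 ]
tote [218.4 179.9] 0.79 [ 0.566  -0.1887  0.003 ]
dock [218.7 181.1] 0.63 [ 0.5651 -0.1862  0.013 ]
mat [326.6 188. ] 0.73 [ 0.566  -0.0455  0.    ]
```

View pics/w1.png

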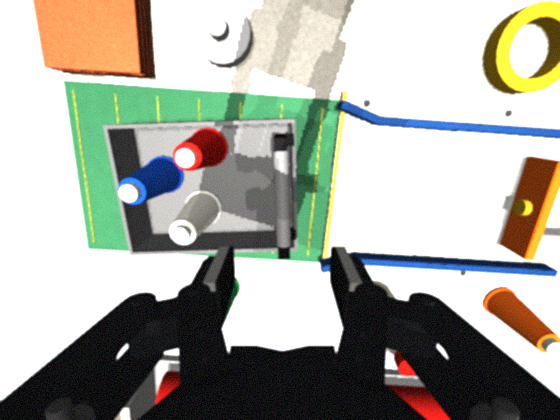

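```bash
python3 - <<'E'
from h import *
np.set_printoptions(precision=4,suppress=True)
w=np.load("w.npz");p={"intrinsics":w["K"]};T=w["T"]
f=lambda u,v,z:at_z(p,(u,v),z,T)
a,b=f(281.5,148,.103),f(284,246,.103);print("bar",a,b,(a+b)/2,"ang",np.arctan2((b-a)[1],(b-a)[0]))
print("entry",f(344,97,.013),f(326,260,.013))
print("stop bottom",f(527,157,.016),f(502,246,.016),"button",f(516,207,.038))
print("rail inner bottom?",f(400,122,.034),f(550,133,.034),f(400,263,.034),f(545,270,.034))
print("lead top rim",f(297,120,.063),f(298,250,.063),"tail rim",f(105,127,.063),f(133,253,.063))
s=state();print(shift(s,[.556,-.107,.2311],.095))
E
```

```text
bar [ 0.507  -0.1106  0.103 ] [ 0.606  -0.0999  0.103 ] [ 0.5565 -0.1053  0.103 ] ang 0.10747120831670462
entry [ 0.4521 -0.0415  0.013 ] [ 0.6655 -0.0355  0.013 ]
stop bottom [0.5028 0.1937 0.016 ] [0.6234 0.1999 0.016 ] button [0.5618 0.1817 0.038 ]
rail inner bottom? [0.4747 0.0215 0.034 ] [0.4726 0.1954 0.034 ] [0.651  0.0577 0.034 ] [0.6456 0.252  0.034 ]
lead top rim [ 0.4817 -0.0966  0.063 ] [ 0.6289 -0.081   0.063 ] tail rim [ 0.505  -0.2948  0.063 ] [ 0.6487 -0.276   0.063 ]
([array([-0.0021, -0.0008,  0.0003]), np.float64(-0.0116)], 'yang now', np.float64(0.0834))
```

Call:
step_arm(
  series=[-0.003, 0, 0.04, -0.015, -0.003, 0, 0.08, -0.015, -0.003, 0, 0.11, -0.015, -0.003, 0, 0.13, -0.015, -0.003, 0, 0.14, -0.015, -0.003, 0, 0.147, -0.015, -0.003, 0, 0.147, -0.015],
)

```text
time: 4.42
tool_pos: [0.557, -0.1068, 0.0845]
tcp_rot: [-0.153, 3.138, -0.0]
wrist_force: [0.2, 0.2, -0.0]
width: 0.599
grip_force: 0.0
```

```bash
python3 w.py w2; python3 - <<'E'
from h import *
print(shift(state(),[.5565,-.107,.084],.1))
E
```

```text
4.425 [ 0.557  -0.1068  0.0845] [ 0.176   0.2127 -0.0174]
['image', 'intrinsics', 'hand_eye', 'shot'] [[289.1526   0.     281.961 ]
 [  0.     289.1526 203.7311]
 [  0.       0.       1.    ]] [[-0.0979 -0.9502 -0.2959  0.4805]
 [ 0.9952 -0.0932 -0.0301 -0.1142]
 [ 0.001  -0.2974  0.9548  0.2274]
 [ 0.      0.      0.      1.    ]]
tote_bar [283.5 275.1] 0.74 [ 0.5553 -0.106   0.103 ]
tote_lead [301.7 213. ] 0.7 [ 0.5564 -0.0903  0.003 ]
tote [179.1 212.9] 0.89 [ 0.5661 -0.1904  0.003 ]
dock [358.7 232.3] 0.88 [ 0.5648 -0.0439  0.013 ]
mat [353.7 227. ] 0.64 [ 0.5656 -0.0447  0.    ]
([array([ 0.0006, -0.    ,  0.0007]), np.float64(-0.0028)], 'yang now', np.float64(0.0972))
```

View pics/w2.png

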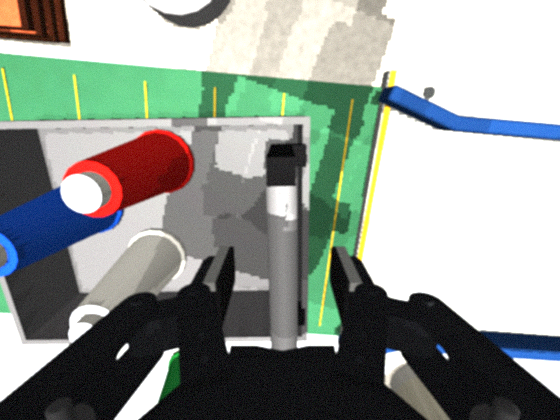

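The bar lies centred between the fingers (col ≈283, rows 190–345), and the entry line runs at cols 360–390. Closing the gripper.

Call:
step_arm(
  series=[0, 0, 0, 0, 0, 0, 0, 0, 0, 0, 0, 0, 0, 0, 0, 0, 0, 0, 0, 0, 0, 0, 0, 0],
  gripper=0,
  newtons=40,
)

```text
time: 5.58
tool_pos: [0.5569, -0.1067, 0.0844]
tcp_rot: [-0.153, 3.138, 0.0]
wrist_force: [-0.2, 1.4, 2.1]
width: 0.148
grip_force: 39.0
```

Call:
step_arm(
  series=[0, 0, -0.003, 0, 0, 0, -0.006, 0, 0, 0, -0.009, 0, 0, 0, -0.012, 0, 0, 0, -0.015, 0, 0, 0, -0.018, 0, 0, 0, -0.018, 0, 0, 0, -0.018, 0],
)

```text
time: 6.58
tool_pos: [0.557, -0.1067, 0.1026]
tcp_rot: [-0.153, 3.137, 0.0]
wrist_force: [-0.1, 2.1, -3.0]
width: 0.145
grip_force: 39.1
```

```bash
cat > v.py <<'E'
from h import *
import sys
np.set_printoptions(precision=4,suppress=True)
s=state(); print(s["time"],s["tool_pos"],s["wrist_force"],s["torque"])
P={n:viewer.read_camera(n) for n in("side","top")}
for l in("tote_bar","tote_lead","tote_tail","tote","dock"):
    r=[]
    for n,p in P.items():
        q=viewer.spot_point(p,l)
        if q: r.append(ray(p,q[0]["point"]))
    if len(r)==2: print(l,tri(r))
for n,p in P.items():
  if n in sys.argv: 
    c=cv2.resize(p["image"][150:350,200:460] if n=="side" else p["image"][160:255,170:430],None,fx=3,fy=3,interpolation=cv2.INTER_CUBIC)
    cv2.imwrite(f"pics/{n}_{s['time']:.1f}.png",cv2.convertScaleAbs(c[:,:,::-1],alpha=1.4))
E
python3 v.py side; ls pics
```

```text
6.575 [ 0.557  -0.1067  0.1026] [-0.0848  2.1366 -2.9541] [0.3272 0.0723 0.0154]
tote_bar [ 0.5521 -0.1071  0.122 ]
tote_lead [ 0.5187 -0.1552  0.1096]
tote_tail [ 0.7713 -0.2019 -0.2406]
tote [ 0.5578 -0.1844  0.0256]
dock [ 0.5619 -0.0424  0.0154]
side0.png
side_6.6.png
top0.png
topc.png
w1.png
w2.png
```

View pics/side_6.6.png

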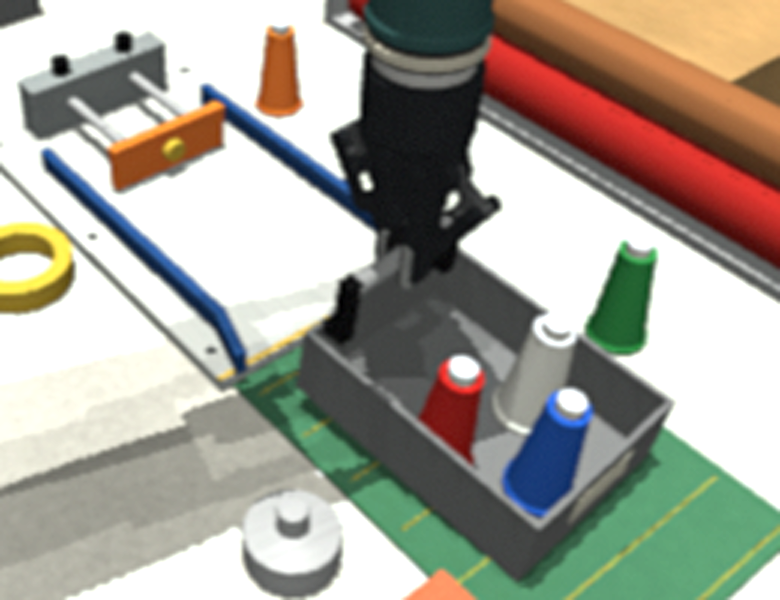

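Call:
step_arm(
  series=[-0.0015, 0.003, 0, 0.013, -0.003, 0.006, 0, 0.027, -0.005, 0.009, 0, 0.04, -0.0065, 0.012, 0, 0.054, -0.008, 0.016, 0, 0.067, -0.01, 0.019, 0, 0.081, -0.01, 0.019, 0, 0.081],
)

```text
time: 8.05
tool_pos: [0.5651, -0.0864, 0.1024]
tcp_rot: [-0.025, 3.141, 0.001]
wrist_force: [0.4, 0.9, -3.7]
width: 0.147
grip_force: 39.1
```

```bash
sed -i 's/^for l in.*/for l in("tote_bar","tote_lead","tote_tail","tote","dock"):/; s/^    if len(r)==2.*/    if r: print(l,len(r),tri(r) if len(r)>1 else "", [at_z(p,viewer.spot_point(p,l)[0]["point"],{"tote_bar":.12,"tote_lead":.02}.get(l,.008)) for p in P.values() if viewer.spot_point(p,l)])/' v.py; python3 v.py top; python3 w.py w3 | grep -v hand_eye; python3 -c "
from h import *
print(shift(state(),[.5645,-.04,.1026],.016))"; ls pics
```

```text
8.05 [ 0.5651 -0.0864  0.1024] [ 0.3829  0.9029 -3.6862] [ 0.3401 -0.0703  0.0114]
tote_bar 2 [ 0.5636 -0.0878  0.1274] [array([ 0.5639, -0.0788,  0.12  ]), array([ 0.5701, -0.0924,  0.12  ])]
tote_lead 2 [ 0.5657 -0.0583  0.0289] [array([ 0.5745, -0.0526,  0.02  ]), array([ 0.5652, -0.0575,  0.02  ])]
tote_tail 2 [ 0.5707 -0.2632  0.0055] [array([ 0.5639, -0.2611,  0.008 ]), array([ 0.5746, -0.2667,  0.008 ])]
tote 2 [ 0.5591 -0.1637  0.0249] [array([ 0.5668, -0.1515,  0.008 ]), array([ 0.5655, -0.1691,  0.008 ])]
dock 2 [ 0.566  -0.0389  0.0073] [array([ 0.5667, -0.04  ,  0.008 ]), array([ 0.5648, -0.0381,  0.008 ])]
9.65 [ 0.565  -0.087   0.1023] [ 0.7149  1.7379 -1.8352]
 [  0.     289.1526 203.7311]
 [  0.       0.       1.    ]] [[-0.0169 -0.9547 -0.297   0.4881]
 [ 0.9999 -0.0158 -0.0061 -0.0883]
 [ 0.0011 -0.2971  0.9548  0.2452]
 [ 0.      0.      0.      1.    ]]
tote_bar [281.4 276.9] 0.8 [ 0.5752 -0.087   0.103 ]
tote_lead [312.4 211.7] 0.64 [ 0.5704 -0.0597  0.003 ]
tote [194.9 206.8] 0.94 [ 0.5675 -0.1633  0.003 ]
dock [333.  209.3] 0.7 [ 0.5646 -0.0435  0.013 ]
mat [327.5 207.2] 0.91 [ 0.5669 -0.0461  0.    ]
([array([-0.0003,  0.047 , -0.0003]), np.float64(0.0002)], 'yang now', np.float64(0.0162))
side0.png
side_6.6.png
top0.png
top_8.1.png
topc.png
w1.png
w2.png
w3.png
```

Call:
step_arm(
  series=[0, 0.006, 0, 0, 0, 0.013, 0, 0, 0, 0.02, 0, 0, 0, 0.027, 0, 0, 0, 0.034, 0, 0, 0, 0.041, 0, 0, 0, 0.048, 0, 0, 0, 0.055, 0, 0],
)

```text
time: 11.05
tool_pos: [0.5641, -0.0315, 0.1023]
tcp_rot: [-0.026, 3.141, -0.0]
wrist_force: [0.1, -0.9, -4.0]
width: 0.149
grip_force: 39.1
```

Call:
step_arm(
  series=[0, 0.006, 0, 0, 0, 0.013, 0, 0, 0, 0.02, 0, 0, 0, 0.027, 0, 0, 0, 0.034, 0, 0, 0, 0.041, 0, 0, 0, 0.048, 0, 0, 0, 0.052, 0, 0],
)

```text
time: 12.05
tool_pos: [0.5633, 0.0206, 0.1023]
tcp_rot: [-0.026, 3.141, 0.0]
wrist_force: [-1.1, 0.0, -4.7]
width: 0.147
grip_force: 39.1
```

```bash
python3 v.py side top; python3 -c "
from h import *
s=state();print(s['time'],shift(s,[.563,.06,.1026],.016))"; ls pics
```

```text
12.05 [0.5633 0.0206 0.1023] [-1.0583  0.0374 -4.7179] [ 0.0589 -0.0278  0.0506]
tote_bar 2 [0.568  0.0211 0.113 ] [array([0.5569, 0.016 , 0.12  ]), array([0.5714, 0.0183, 0.12  ])]
tote_lead 2 [0.5571 0.0485 0.0291] [array([0.5657, 0.0561, 0.02  ]), array([0.5566, 0.0497, 0.02  ])]
tote_tail 2 [ 0.5624 -0.1515  0.0001] [array([ 0.5582, -0.1568,  0.008 ]), array([ 0.5599, -0.1495,  0.008 ])]
tote 2 [ 0.5722 -0.0496  0.01  ] [array([ 0.5688, -0.0458,  0.008 ]), array([ 0.5769, -0.0527,  0.008 ])]
13.45 ([array([-0.0004,  0.04  , -0.0003]), np.float64(0.0002)], 'yang now', np.float64(0.0162))
side0.png
side_12.1.png
side_6.6.png
top0.png
top_12.1.png
top_8.1.png
topc.png
w1.png
w2.png
w3.png
```

Call:
step_arm(
  series=[0, 0.005, 0.001, 0, 0, 0.01, 0.002, 0, 0, 0.015, 0.003, 0, 0, 0.02, 0.004, 0, 0, 0.025, 0.005, 0, 0, 0.03, 0.006, 0, 0, 0.03, 0.006, 0, 0, 0.03, 0.006, 0],
)

```text
time: 14.45
tool_pos: [0.563, 0.0504, 0.0967]
tcp_rot: [-0.026, 3.141, 0.001]
wrist_force: [-0.0, -1.2, 2.1]
width: 0.149
grip_force: 39.7
```

```bash
python3 v.py top; cd pics; python3 -c "
import cv2
a=cv2.imread('side_12.1.png');cv2.imwrite('s12.png',a[150:600])"
```

```text
14.45 [0.563  0.0504 0.0967] [-0.0142 -1.232   2.1207] [-0.573   0.0541  0.0006]
tote_bar 2 [0.5571 0.0382 0.1268] [array([0.5569, 0.048 , 0.12  ]), array([0.5636, 0.0348, 0.12  ])]
tote_lead 2 [0.5645 0.0657 0.0271] [array([0.5673, 0.0736, 0.02  ]), array([0.5678, 0.0645, 0.02  ])]
tote_tail 2 [ 0.5669 -0.1253 -0.0014] [array([ 0.5594, -0.1306,  0.008 ]), array([ 0.5663, -0.1249,  0.008 ])]
tote 1  [array([ 0.5659, -0.0222,  0.008 ])]
```

```bash
cd pics; ls -t | head -2
```

```text
s12.png
top_14.4.png
```

Call:
step_arm(
  series=[0, 0.006, 0, 0, 0, 0.012, 0, 0, 0, 0.018, 0, 0, 0, 0.024, 0, 0, 0, 0.03, 0, 0, 0, 0.036, 0, 0, 0, 0.042, 0, 0, 0, 0.048, 0, 0],
)

```text
time: 16.8
tool_pos: [0.5619, 0.0985, 0.0962]
tcp_rot: [0.025, -3.141, -0.0]
wrist_force: [-0.5, -1.1, -1.2]
width: 0.147
grip_force: 39.3
```

Call:
step_arm(
  series=[0, 0.006, 0, 0, 0, 0.012, 0, 0, 0, 0.018, 0, 0, 0, 0.024, 0, 0, 0, 0.03, 0, 0, 0, 0.036, 0, 0, 0, 0.036, 0, 0],
)

```text
time: 17.68
tool_pos: [0.5613, 0.1351, 0.0964]
tcp_rot: [-0.026, 3.141, 0.002]
wrist_force: [-1.6, -0.2, -1.1]
width: 0.147
grip_force: 39.4
```

```bash
python3 v.py side top; python3 - <<'E'
from h import *
s=state(); print(s["time"])
E
ls -t pics|head -2
```

```text
17.675 [0.5613 0.1351 0.0964] [-1.612  -0.2297 -1.127 ] [-0.0597  0.153   0.0404]
tote_bar 2 [0.5522 0.127  0.125 ] [array([0.5506, 0.1354, 0.12  ]), array([0.5583, 0.1243, 0.12  ])]
tote_lead 2 [0.5579 0.1472 0.0223] [array([0.5595, 0.1497, 0.02  ]), array([0.5583, 0.1473, 0.02  ])]
tote_tail 2 [ 0.5558 -0.0499  0.0165] [array([ 0.5599, -0.0425,  0.008 ]), array([ 0.5589, -0.0516,  0.008 ])]
tote 1  [array([0.5734, 0.0593, 0.008 ])]
dock 2 [ 0.6387  0.132  -0.1684] [array([ 0.5646, -0.0388,  0.008 ]), array([0.5627, 0.1595, 0.008 ])]
19.225
top_17.7.png
side_17.7.png
```

Call:
step_arm(
  series=[0, 0.004, 0, 0, 0, 0.008, 0, 0, 0, 0.012, 0, 0, 0, 0.015, 0, 0, 0, 0.015, 0, 0],
)

```text
time: 19.85
tool_pos: [0.5609, 0.1493, 0.0962]
tcp_rot: [0.026, -3.141, -0.0]
wrist_force: [-1.0, -1.3, -2.1]
width: 0.144
grip_force: 39.3
```

Call:
step_arm(
  series=[0, 0, 0.0005, 0, 0, 0, 0.001, 0, 0, 0, 0.0015, 0, 0, 0, 0.002, 0, 0, 0, 0.002, 0],
)

```text
time: 20.48
tool_pos: [0.5616, 0.1499, 0.095]
tcp_rot: [-0.025, 3.14, 0.002]
wrist_force: [-1.9, 4.4, 2.8]
width: 0.147
grip_force: 39.9
```

```bash
python3 w.py w4 | grep -v hand_eye; python3 - <<'E'
from h import *
p=viewer.read_camera("side"); c=cv2.resize(p["image"][150:350,200:460],None,fx=3,fy=3,interpolation=cv2.INTER_CUBIC)
cv2.imwrite("pics/side_a.png",cv2.convertScaleAbs(c[:,:,::-1],alpha=1.4))
E
```

```text
20.475 [0.5616 0.1499 0.095 ] [-1.8716  4.4402  2.8252]
 [  0.     289.1526 203.7311]
 [  0.       0.       1.    ]] [[-0.0166 -0.9544 -0.298   0.4846]
 [ 0.9999 -0.0151 -0.0074  0.1484]
 [ 0.0025 -0.2981  0.9545  0.2378]
 [ 0.      0.      0.      1.    ]]
tote_bar [281.7 274.4] 0.82 [0.5658 0.1499 0.103 ]
tote_lead [300.2 211.7] 0.68 [0.5648 0.166  0.003 ]
tote [180.4 210.3] 0.65 [0.5651 0.0634 0.003 ]
```

View pics/side_a.png

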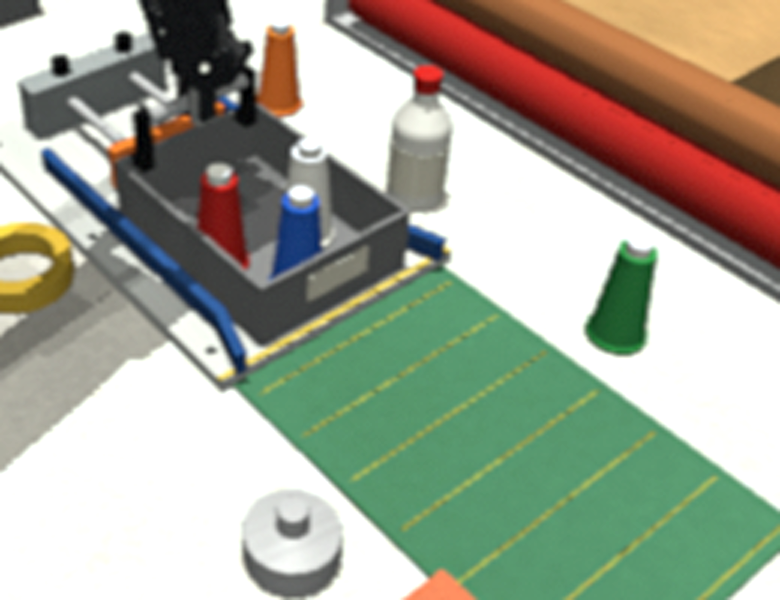

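Call:
step_arm(
  series=[0, 0.002, -0.0005, 0, 0, 0.004, -0.0005, 0, 0, 0.006, -0.0005, 0, 0, 0.008, -0.0005, 0, 0, 0.01, -0.0005, 0, 0, 0.012, -0.0005, 0, 0, 0.014, -0.0005, 0],
)

```text
time: 21.8
tool_pos: [0.5614, 0.1612, 0.095]
tcp_rot: [-0.026, 3.141, -0.005]
wrist_force: [-0.2, -5.1, 1.5]
width: 0.144
grip_force: 39.8
```

Call:
step_arm(
  series=[0, 0.001, 0, 0, 0, 0.002, 0, 0, 0, 0.003, 0, 0, 0, 0.004, 0, 0, 0, 0.004, 0, 0],
)

```text
time: 22.42
tool_pos: [0.5613, 0.1653, 0.0949]
tcp_rot: [-0.026, 3.141, -0.004]
wrist_force: [0.2, -5.0, 2.4]
width: 0.148
grip_force: 39.8
```

Call:
step_arm(
  series=[0, 0.001, 0, 0, 0, 0.002, 0, 0, 0, 0.003, 0, 0, 0, 0.004, 0, 0, 0, 0.004, 0, 0],
)

```text
time: 23.05
tool_pos: [0.5613, 0.1694, 0.095]
tcp_rot: [-0.026, 3.141, -0.004]
wrist_force: [-0.0, -5.3, 1.6]
width: 0.147
grip_force: 39.8
```

Call:
step_arm(
  series=[0, 0.001, 0, 0, 0, 0.002, 0, 0, 0, 0.003, 0, 0, 0, 0.004, 0, 0, 0, 0.004, 0, 0],
)

```text
time: 23.68
tool_pos: [0.5612, 0.1733, 0.095]
tcp_rot: [-0.026, 3.141, -0.004]
wrist_force: [0.7, -5.7, 2.2]
width: 0.148
grip_force: 39.8
```

Call:
step_arm(
  series=[0, 0.001, 0, 0, 0, 0.002, 0, 0, 0, 0.003, 0, 0, 0, 0.003, 0, 0],
)

```text
time: 24.18
tool_pos: [0.5611, 0.1762, 0.0949]
tcp_rot: [-0.026, 3.141, -0.005]
wrist_force: [1.6, -6.3, 2.4]
width: 0.147
grip_force: 39.8
```

Call:
step_arm(
  series=[0, 0.001, 0, 0, 0, 0.002, 0, 0, 0, 0.003, 0, 0, 0, 0.003, 0, 0],
)

```text
time: 24.68
tool_pos: [0.5611, 0.1763, 0.0949]
tcp_rot: [0.027, -3.141, 0.012]
wrist_force: [0.5, -15.1, 4.3]
width: 0.142
grip_force: 40.2
```

The tote stopped at y≈0.176 and the force rose to 15 N, so it is on the stop. Holding there, then relaxing.

Call:
step_arm(
  series=[0, 0, 0, 0, 0, 0, 0, 0, 0, 0, 0, 0, 0, 0, 0, 0],
)

```text
time: 25.18
tool_pos: [0.5611, 0.1763, 0.095]
tcp_rot: [-0.027, 3.141, -0.012]
wrist_force: [0.1, -15.0, 4.4]
width: 0.147
grip_force: 40.2
```

```bash
python3 - <<'E'
from h import *
np.set_printoptions(precision=4,suppress=True)
s=state();print(s["time"],s["tool_pos"],s["wrist_force"],s["torque"],s["tcp_rot"])
for n in("top","wrist"):
    p=viewer.read_camera(n); im=p["image"][155:260,170:430] if n=="top" else p["image"]
    c=cv2.resize(im,None,fx=3 if n=="top" else 1,fy=3 if n=="top" else 1,interpolation=cv2.INTER_CUBIC)
    cv2.imwrite(f"pics/press_{n}.png",cv2.convertScaleAbs(c[:,:,::-1],alpha=1.4))
E
```

```text
25.175 [0.5611 0.1763 0.095 ] [  0.0876 -15.0395   4.3789] [-2.5909 -0.066  -0.0373] [-0.0271  3.1414 -0.0118]
```

View pics/press_wrist.png

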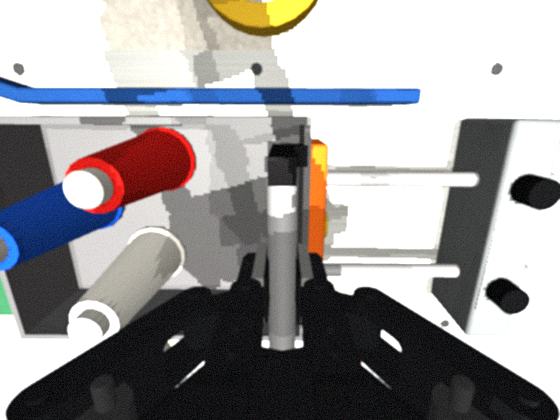

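Call:
step_arm(
  series=[0, -0.002, 0, 0, 0, -0.004, 0, 0, 0, -0.005, 0, 0, 0, -0.005, 0, 0],
)

```text
time: 25.78
tool_pos: [0.5611, 0.1762, 0.095]
tcp_rot: [-0.026, 3.141, 0.0]
wrist_force: [0.9, -1.5, 1.3]
width: 0.143
grip_force: 39.9
```

Call:
step_arm(
  series=[0, 0, 0, 0, 0, 0, 0, 0, 0, 0, 0, 0, 0, 0, 0, 0, 0, 0, 0, 0, 0, 0, 0, 0],
  gripper=0.55,
  newtons=20,
)

```text
time: 26.52
tool_pos: [0.5607, 0.176, 0.0948]
tcp_rot: [0.025, -3.141, -0.0]
wrist_force: [0.8, -0.0, -0.3]
width: 0.551
grip_force: 0.0
```

Call:
step_arm(
  series=[0, 0, -0.02, 0, 0, 0, -0.05, 0, 0, 0, -0.09, 0, 0, 0, -0.13, 0, 0, 0, -0.17, 0, 0, 0, -0.2, 0, 0, 0, -0.2, 0, 0, 0, -0.2, 0],
)

```text
time: 27.52
tool_pos: [0.5604, 0.1759, 0.2948]
tcp_rot: [0.025, -3.141, 0.0]
wrist_force: [-1.6, -0.0, -1.0]
width: 0.55
grip_force: 0.0
```

```bash
python3 - <<'E'
from h import *
np.set_printoptions(precision=4,suppress=True)
s=state();print(s["time"],s["tool_pos"],s["wrist_force"])
p=viewer.read_camera("wrist");T=wristT(s,p)
for l,z in(("tote_lead",.0135),("tote_tail",.0135),("tote_bar",.1135),("tote",.0135),("dock",.0135)):
    q=viewer.spot_point(p,l); q and print(l,at_z(p,q[0]["point"],z,T))
cv2.imwrite("pics/fin.png",cv2.convertScaleAbs(p["image"][:,:,::-1],alpha=1.3))
E
```

```text
27.525 [0.5604 0.1759 0.2948] [-1.563  -0.0139 -1.0187]
tote_lead [0.5582 0.1931 0.0135]
tote_tail [ 0.5624 -0.0061  0.0135]
tote_bar [0.5599 0.1769 0.1135]
tote [0.5668 0.0925 0.0135]
dock [ 0.5629 -0.0405  0.0135]
```

View pics/fin.png

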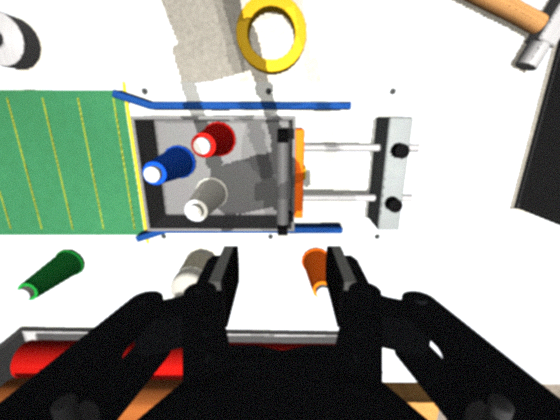

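The tote sits between the rails with its end against the orange plate (col ≈295). The cones are upright and the gripper is clear.

```bash
python3 -c "
from h import *
print(job.finish_job())"
```

```text
the job is handed in; nothing more can be done
None
```

The tote is on the deck, flat between the rails and against the orange stop with its three cones upright. I pressed it home with up to about 15 N at the wrist, let go, and handed the job in at about 28 s. The button is hidden behind the tote, so I couldn't see it go in, and the hand-in returned no verdict.

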